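# Hang the washed pail on the drain hook

### The job

The tall, narrow pail has been rinsed and must be hung up to drain. While it stays standing on the bench, swing its folded bail fully upright; then lift the pail by the bail and hang it on the twin-prong hook of the drain stand, with the bail resting in the bottom of both prongs, and let go so that it hangs still. Keep the pail upright and leave the low, wide pail where it is.

Things in the scene. Friction and masses are not known exactly. Their poses are not given: they have to be found in the camera images.
- pail: Tall, narrow steel pail, 100 mm high, 120 mm across the rim, 0.6 kg. Origin at the centre of its underside, z up. Wire bail hinged on the line through (0, 0, 92 mm) along its y. It starts folded to the pail's -x side, 30 to 45 degrees above level (stop at 30), jutting beyond the rim; swings over to the same slope on +x. Slightly stiff hinge (0.02 N m): the bail stays where it is left.
- bail_grip (a point): Centre of round wooden grip in the middle of the tall pail's bail: 16 mm thick, 36 mm long, along its y (parallel to the hinge line). Its z points from the hinge line, 85 mm away, to the grip: straight up when the bail is upright (grip then 177 mm above the bench). Bail of 6 mm wire; straight top bar 108 mm long, centred on the grip; side arms 130 mm apart. Raise it round; pushed level, it jams.
- hook_seat (a point): Hook of the fixed drain stand; where the grip's centre lies when hung, 243 mm up, midway between two 8 mm prongs 74 mm apart (along y), one each side of the grip. Prongs run along x: post at +95 mm, flat bottom 24 mm long, open upturned tips at -30 mm, 21 mm higher (nothing taller). Bring the bail in from -x above the tips, prongs passing between its bar and the pail's rim, then lower it.
- low_pail: Low, wide steel pail, to be left alone: 55 mm high, 150 mm across the rim, with a folded bail that juts out to its -x side, up to 100 mm from its centre. Origin at the centre of its underside, z up.

How it is judged:
By the outcome, as a careful person would: the job done as asked, in the order asked, and still so for the second after the job is handed in, with the robot touching nothing.
It also fails if it takes over 51 s, if anything falls off the work surface, if the arm or the gripper's body presses on something with over 40 N, if the wrist force passes 120 N, or if a joint passes its speed limit or range.

### The arm

A 6-joint arm with a two-finger parallel gripper is mounted at the origin on the work surface. World frame = base frame: x ahead of the robot, y to its left, z up, the work surface at z = 0. Lengths are in m, angles in rad, forces in N, time in s.
With the tool pointing down it reaches from about 0.375 to 0.9 m from the base axis. Payload 3.1 kg.
Tool frame: the origin (TCP) lies midway between the tips of the shut fingers; the grasp point (between the pads) lies 19 mm behind it; x points along the fingers, z is the direction in which the jaws open and shut, and the axes are right-handed (so a half turn about x gives the same grasp; the last joint's range is limited). The gripper opens to 85 mm and grips with 20 to 120 N. Pads are 22 mm wide; open, the fingers measure 114 mm over their backs; the gripper's body (76 mm by 85 mm) begins 54 mm behind the grasp point. The pads swing forward as they close: fully open they stand 13 mm farther back than shut.
Start: joints at [-1.403, 0.527, 1.433, -0, 1.181, -0.178], TCP at [0.212, -0.588, 0.231] pointing down, gripper open.
Joint ranges: [-3.08, 3.08], [-0.75, 2.2], [0.22, 2.44], [-1.43, 4.57], [0, 2.65], [-2.85, 2.85]. Speed limits (rad/s): [2.79, 2.79, 3.14, 3.14, 3.14, 3.14].

### API

Orientations are given as a unit quaternion [x, y, z, w].
In Python, from station import status, snapshot, camera_params, ticket gives the robot as it stands.
- The arm moves only by the tool arm_command, never from a script. Its argument "series" is a list that holds one entry, the list of rows, each a list of 4 numbers: the shift along the tool's x, y, z in mm, then the turn about the tool's x in rad. A call has 1 to 10 rows; each row shifts and turns the commanded pose from where the row before left it, along the tool's axes as they then stand; what a row does not reach is not made up. A row lasts 1/10 s, in which the tool goes at most 50 mm and 8.59 degrees, less where a joint would pass 70% of its speed; a pose out of reach is approached as far as the arm can. A call is refused whole if a number of a shift passes 50 or a number of a turn 0.15, either way. A call with a gripper value outside its range is refused whole. "jaw" is the opening in per cent of the stroke, from 0 (shut) to 100 (fully open), set as the call begins (left out, the last holds). The fingers move at their own pace and stop on an object; "force" is the grip in N (left out, the last holds). Time passes only in rows, so rows that do not move let the fingers close. It gives the time, the measured TCP pose, the force and the opening at its end, in the units of the state.
- status.sense(): the state, without advancing time (a new reading comes with each control period).
- snapshot(name): name is "scene" or "top" or "wrist"; returns the picture (420x560x3 uint8, red, green, blue); there is no depth.
- camera_params(name): a dict with "fovy" (degrees; the focal length in pixels is half the picture's height over the tangent of half this angle, whatever the lens; pixels are square), "cx", "cy" (the principal point, pixels), "extrinsics" (4x4, takes a point from camera to world coordinates); the wrist camera has in their place "mount" (4x4, takes a point from camera to tool coordinates, whose origin is the TCP and whose axes are the tool frame's). Camera axes: x right, y down, z forward; pixel columns grow to the right and rows downward; lengths in m; the calibration is good to about 2 mm. A picture is of the moment at which its call begins: read the wrist's pose just before it. camera_params takes no time and is no camera call.
- ticket.sign_off(): hands the job in, once; it reports no verdict.
The state is a dict: "t": time; "q": joint angles; "qd": joint speeds; "tau": joint torques, N m; "tcp_pos": TCP position; "tool_rot": TCP orientation; "force": force on the tool from outside, world axes, zero at the start; "ft_torque": the same for the moment, N m; "finger_gap": opening from 0.0 (shut) to 1.0 (fully open).
Only numpy, scipy, OpenCV 4.12 (cv2) and the standard library are available. Lean on these libraries where they do the work, as an engineer would, in place of code of your own. Each camera call takes 0.05 s, during which the arm holds its last target. There are 200 camera calls.

## Working session

There is one attempt and no reset: what is moved stays moved. The work goes in short steps, Python scripts to look and compute and a tool call to move; the robot and the scene stay as the last step left them, time stands still between calls to the robot, and variables do not carry over. Pictures are saved under pics/ and viewed, about 8 in all and at most 12, crops included, and the job is handed in when it is done.

Besides the shell and the picture viewer there is one more tool, called in YAML: its name, and indented under it one key for each argument. arm_command: Moves the arm, as the interface text tells. Its arguments: {"type":"object","properties":{"series":{"type":"array"},"jaw":{"type":"number"},"force":{"type":"number"}},"required":["series"]}

```bash
mkdir -p pics; ls; python3 - <<'E'
from station import status, snapshot, camera_params, ticket
import cv2, numpy as np
np.set_printoptions(precision=4,suppress=True)
s=status.sense(); print(s['t'],s['tcp_pos'],s['tool_rot'],s['force'])
a=snapshot('scene'); b=snapshot('top')
for n,i in(('scene',a),('top',b)): cv2.imwrite(f'pics/{n}0.png',i[:,:,::-1])
for n in('scene','top','wrist'): print(n,camera_params(n))
E
```

```text
pics
0.0 [ 0.2123 -0.587   0.2303] [ 0.4068  0.5793 -0.4057  0.5782] [ 1.1405  0.6001 -0.1283]
scene {'fovy': 48.38318349957515, 'cx': 266.617097479534, 'cy': 207.26381836485248, 'extrinsics': array([[-0.37  ,  0.7266, -0.5789,  1.0982],
       [ 0.9289,  0.2809, -0.2412,  0.2416],
       [-0.0126, -0.627 , -0.7789,  0.9293],
       [ 0.    ,  0.    ,  0.    ,  1.    ]])}
top {'fovy': 49.15615062746175, 'cx': 279.33687660707284, 'cy': 209.1979832115298, 'extrinsics': array([[ 0.0123, -0.9838,  0.1788,  0.3965],
       [-0.9991, -0.0191, -0.0366,  0.0239],
       [ 0.0395, -0.1782, -0.9832,  1.0375],
       [ 0.    ,  0.    ,  0.    ,  1.    ]])}
wrist {'fovy': 63.88754840399148, 'cx': 279.32305777839196, 'cy': 206.08167631852945, 'mount': array([[-0.0002, -0.3177,  0.9482, -0.1417],
       [ 0.0016, -0.9482, -0.3177,  0.0818],
       [ 1.    ,  0.0015,  0.0007, -0.0007],
       [ 0.    ,  0.    ,  0.    ,  1.    ]])}
```

View pics/scene0.png

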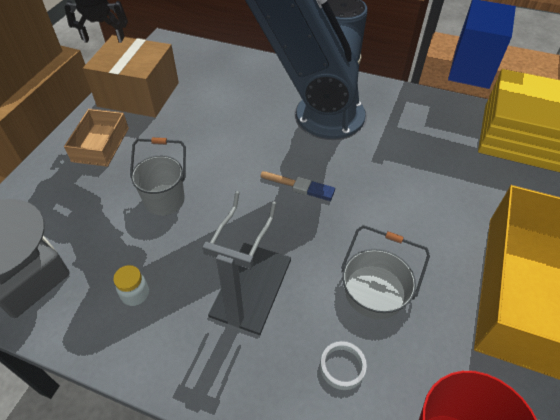

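View pics/top0.png

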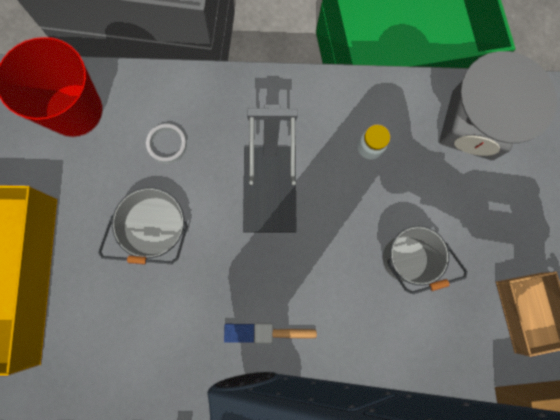

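Scene view: tall pail around (158,185) with its grip at (159,140), and hook tips at (237,193) and (274,204). Top view: tall rim around (420,255), grip (440,285), hook tips (251,183) and (294,183), and low pail (150,225).

```bash
cat > h.py <<'E'
import cv2, numpy as np
from station import status, snapshot, camera_params
from scipy.spatial.transform import Rotation as R
np.set_printoptions(precision=4,suppress=True)
def cam(n,s=None):
    c=camera_params(n); f=210/np.tan(np.radians(c['fovy']/2))
    if 'mount' in c:
        T=np.eye(4); T[:3,:3]=R.from_quat(s['tool_rot']).as_matrix(); T[:3,3]=s['tcp_pos']; E=T@c['mount']
    else: E=c['extrinsics']
    return f,c['cx'],c['cy'],np.array(E)
def ray(C,p):
    f,cx,cy,E=C; return E[:3,3],E[:3,:3]@np.array([(p[0]-cx)/f,(p[1]-cy)/f,1])
def onz(C,p,z):
    o,d=ray(C,p); return o+d*(z-o[2])/d[2]
def tri(C1,p1,C2,p2):
    o1,d1=ray(C1,p1);o2,d2=ray(C2,p2)
    k=np.linalg.lstsq(np.c_[d1,-d2],o2-o1,rcond=None)[0]
    a,b=o1+k[0]*d1,o2+k[1]*d2; return (a+b)/2,np.linalg.norm(a-b)
def proj(C,P):
    f,cx,cy,E=C; q=E[:3,:3].T@(np.array(P)-E[:3,3]); return np.array([cx+f*q[0]/q[2],cy+f*q[1]/q[2]])
def orange(im,box):
    h=cv2.cvtColor(im,cv2.COLOR_RGB2HSV); m=cv2.inRange(h,(4,150,60),(14,255,255)); x0,y0,x1,y1=box
    k=np.zeros_like(m);k[y0:y1,x0:x1]=m[y0:y1,x0:x1]
    y,x=np.nonzero(k); return cv2.minAreaRect(np.c_[x,y].astype(np.float32)),len(x),(x.mean(),y.mean()) if len(x) else None
E
python3 - <<'E'
from h import *
a=cv2.imread('pics/scene0.png');b=cv2.imread('pics/top0.png')
S,T=cam('scene'),cam('top')
ga=orange(a[:,:,::-1],(120,120,200,160));gb=orange(b[:,:,::-1],(400,270,480,300))
print(ga,gb); print(tri(S,ga[2],T,gb[2]))
for p,q in (((237,193),(251,183)),((274,204),(294,183))): print('tip',tri(S,p,T,q))
z=lambda i,x,y,w,h:cv2.resize(i[y:y+h,x:x+w],(w*5,h*5),interpolation=cv2.INTER_CUBIC)
out=np.zeros((600,800,3),np.uint8)
A=cv2.resize(b[220:300,380:480],(400,320),interpolation=2);B=cv2.resize(a[125:225,120:200],(320,400)[:2],interpolation=2)
C=cv2.resize(b[70:240,235:310],(263,280)[:2] if 0 else (225,510)[:2],interpolation=2)
C=cv2.resize(b[95:195,240:310],(196,280),interpolation=2)
D=cv2.resize(a[180:275,195:290],(280,280),interpolation=2)
out[:320,:400]=A;out[:400,400:720]=B;out[320:600,:196]=C;out[320:600,200:396]=0
cv2.imwrite('pics/crop1.png',np.vstack([out[:400]]));
E=np.hstack([cv2.resize(b[95:245,235:310],(300,600),interpolation=2),cv2.resize(a[180:300,195:295],(500,600),interpolation=2)])
cv2.imwrite('pics/crop2.png',E)
E
```

```text
(((158.5, 139.5), (13.0, 3.0), 0.0), 41, (np.float64(157.85365853658536), np.float64(139.41463414634146))) (((439.2353210449219, 284.44122314453125), (6.305926322937012, 18.19017219543457), 75.96376037597656), 112, (np.float64(439.08035714285717), np.float64(284.35714285714283)))
(array([ 0.4169, -0.323 ,  0.1494]), np.float64(0.004585503557146801))
tip (array([0.5928, 0.0116, 0.2812]), np.float64(0.07110029430012181))
tip (array([0.5802, 0.0035, 0.243 ]), np.float64(0.07114086308195947))
```

View pics/crop1.png

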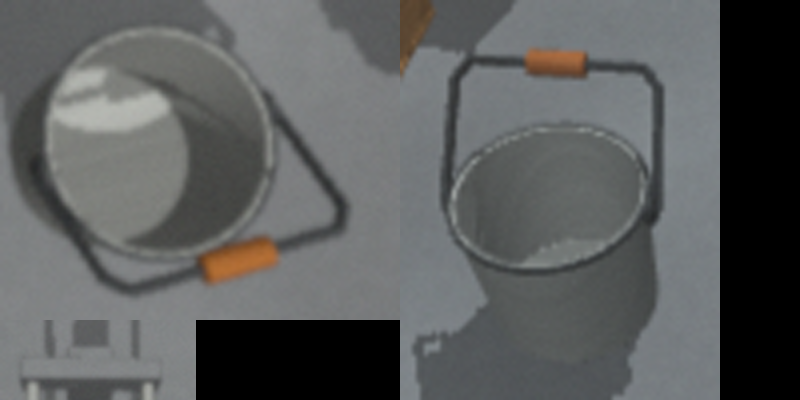

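View pics/crop2.png

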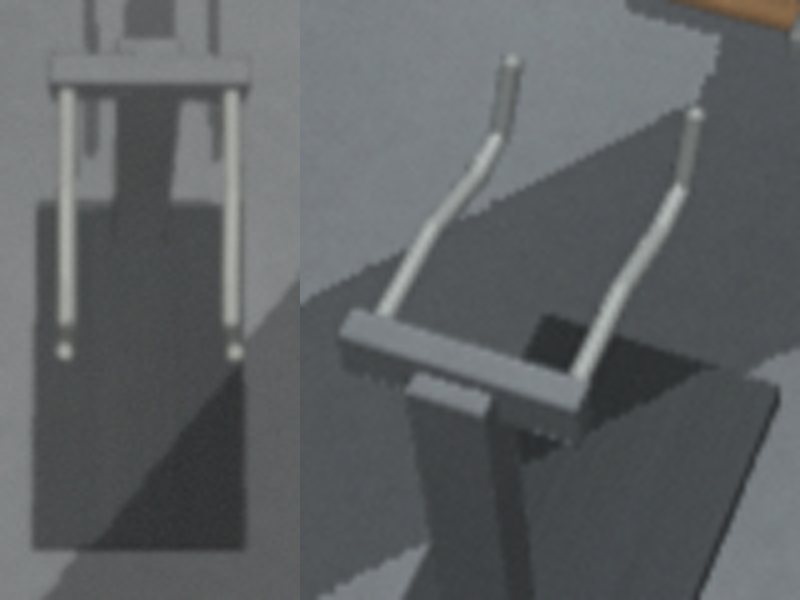

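Crops: bar ends top (412,293), (465.5,274) and scene (182.5,142.5), (135,140). Tips top (251,182.5), (293.8,182.5) and scene (273.8,202.6), (237,192.4). The scene camera faces the robot, so my earlier tip matching was swapped.

```bash
python3 - <<'E'
from h import *
S,T=cam('scene'),cam('top')
g,_=tri(S,(158.,140),T,(439.1,284.4))
L=tri(S,(182.5,142.5),T,(412,293));Rr=tri(S,(135,140),T,(465.5,274)); print('bar',L,Rr)
d=L[0]-Rr[0]; print('bar len',np.linalg.norm(d),'dir deg',np.degrees(np.arctan2(d[1],d[0])))
c=onz(T,(420,255.7),.1); print('rim c top',c, 'scene', onz(S,(120+147/4,125+197/4),.1))
print('rim diam',onz(T,(391.5,253),.1)-onz(T,(448.5,257),.1))
print('c->grip',c-g,np.degrees(np.arctan2(*(c-g)[1::-1])),np.linalg.norm((c-g)[:2]))
a=tri(S,(273.8,202.6),T,(251,182.5));b=tri(S,(237,192.4),T,(293.8,182.5)); print('tips',a,b)
d=a[0]-b[0];print(np.linalg.norm(d),np.degrees(np.arctan2(d[1],d[0])))
# prongs at crossbar: prong centre z~.236, front face of crossbar
for q in((251.8,118.5),(292.8,118.5)): print('prong@bar',onz(T,q,.236))
print('low',onz(T,(149,223),.055))
for o in(g,):
  print('grip',o)
s=status.sense(); print(R.from_quat(s['tool_rot']).as_matrix())
E
```

```text
bar (array([ 0.399 , -0.2689,  0.1425]), np.float64(0.0005250211140841643)) (array([ 0.4374, -0.3762,  0.1477]), np.float64(0.003080227866183799))
bar len 0.1141101315992244 dir deg 109.6992496204159
rim c top [ 0.4752 -0.3028  0.1   ] scene [ 0.4824 -0.3017  0.1   ]
rim diam [0.0064 0.1189 0.    ]
c->grip [ 0.0584  0.0207 -0.0473] 19.500279827672248 0.06192125485980296
tips (array([0.5847, 0.0436, 0.2592]), np.float64(0.0024312064033303734)) (array([ 0.5863, -0.0307,  0.2588]), np.float64(0.0018798452748834545))
0.07430908920041993 91.2791912390996
prong@bar [0.7106 0.0467 0.236 ]
prong@bar [ 0.7127 -0.0288  0.236 ]
low [0.5398 0.266  0.055 ]
grip [ 0.4168 -0.3235  0.1473]
[[-0.0003  0.9405  0.3399]
 [ 0.0019  0.3399 -0.9405]
 [-1.      0.0004 -0.0019]]
```

Everything agrees with the given sizes:

| Item | Estimate |
|---|---|
| Pail centre | (0.476, -0.303), yaw about 19° |
| Grip | (0.417, -0.323, 0.148), bail about 42° above level |
| Hook tips | 74 mm apart at z 0.259 |
| Seat | about (0.615, 0.007), yaw about 1° |

Moving above the grip.

arm_command:
  series:
    - [[0,15,-9,0],[0,30,-19,0],[0,34,-21,0],[0,34,-21,0],[0,34,-21,0],[0,34,-22,0],[0,34,-22,0],[0,34,-22,0],[0,24,-15,0],[0,10,-7,0]]
  jaw: 60
  force: 20

```text
t: 1.1
tcp_pos: [0.4188, -0.3196, 0.2312]
tool_rot: [0.406, 0.58, -0.405, 0.579]
force: [0.2, -0.3, 0.4]
finger_gap: 0.603
```

arm_command:
  series:
    - [[0,0,0,-0.15],[0,0,0,-0.15],[0,0,0,-0.15],[0,0,0,-0.15],[0,0,0,-0.15],[0,0,0,-0.15],[0,0,0,-0.15],[0,0,0,-0.15],[0,0,0,-0.15],[0,0,0,-0.15]]

```text
t: 2.1
tcp_pos: [0.4173, -0.3232, 0.2312]
tool_rot: [-0.099, 0.7, 0.099, 0.7]
force: [0.4, -0.5, -0.6]
finger_gap: 0.599
```

arm_command:
  series:
    - [[0,0,0,-0.06],[0,0,0,0],[0,0,0,0]]

```text
t: 2.4
tcp_pos: [0.4175, -0.3232, 0.2312]
tool_rot: [-0.118, 0.697, 0.118, 0.697]
force: [-0.5, 0.2, 0.5]
finger_gap: 0.599
```

```bash
python3 - <<'E'
from h import *
s=status.sense(); a=snapshot('wrist'); cv2.imwrite('pics/w1.png',a[:,:,::-1])
W=cam('wrist',s); M=R.from_quat(s['tool_rot']).as_matrix()
print(s['t'],s['tcp_pos'],s['q'],s['force']);print(M)
r,n,c=orange(a,(0,0,560,420)); print(r,n,c); b=cv2.boxPoints(r)
p=onz(W,c,.149); print('grip',p, onz(W,c,.145))
P=[onz(W,x,.149) for x in b]; e=max([P[0]-P[1],P[1]-P[2]],key=np.linalg.norm); print(np.linalg.norm(e),np.degrees(np.arctan2(e[1],e[0])))
print('tool delta mm',M.T@(p-s['tcp_pos'])*1000)
E
```

```text
2.4 [ 0.4175 -0.3232  0.2312] [-0.8706  0.3976  1.6748 -0.0001  1.0694 -1.2048] [-0.5314  0.1947  0.5249]
[[-0.0003 -0.3281  0.9446]
 [ 0.0002  0.9446  0.3281]
 [-1.      0.0002 -0.0002]]
((276.5155334472656, 212.73622131347656), (20.846317291259766, 50.97071838378906), 3.3664605617523193) 999 (np.float64(276.75475475475474), np.float64(212.95095095095095))
grip [ 0.4151 -0.3217  0.149 ] [ 0.4155 -0.3231  0.145 ]
0.03823355610351074 -74.63868983484127
tool delta mm [82.2297  2.1954 -1.7175]
```

View pics/w1.png

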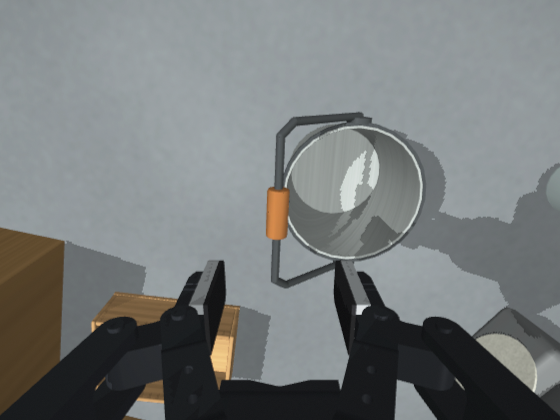

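Wrist view: grip at (277,213), bar from about (282,135) to (275,280), rim ellipse centred around (355,191). Checking the yaw from these.

```bash
python3 - <<'E'
from h import *
s=status.sense();W=cam('wrist',s)
a,b=onz(W,(281.5,137),.149),onz(W,(275,277),.149); d=a-b; print(np.linalg.norm(d),np.degrees(np.arctan2(d[1],d[0])),(a+b)/2)
im=cv2.imread('pics/w1.png')[:,:,::-1]
c=onz(W,(355.5,191),.1); print('rim c',c, np.linalg.norm(onz(W,(287,191),.1)-onz(W,(424,191),.1)),np.linalg.norm(onz(W,(355,123),.1)-onz(W,(355,259),.1)))
T,S=cam('top'),cam('scene')
for g in tri(W,(276.75,212.95),T,(439.1,284.4)),tri(W,(276.75,212.95),S,(157.9,139.6)): print('grip',g)
g=onz(W,(276.75,212.95),.149); v=c-g; print(v,np.degrees(np.arctan2(v[1],v[0])),np.linalg.norm(v[:2]))
E
```

```text
0.10445816830919964 106.68669457363971 [ 0.4157 -0.3207  0.149 ]
rim c [ 0.4768 -0.298   0.1   ] 0.11548036794493703 0.11997303974895747
grip (array([ 0.4164, -0.3258,  0.1367]), np.float64(0.00036961890450245253))
grip (array([ 0.416 , -0.3241,  0.1478]), np.float64(0.0038949277488444876))
[ 0.0617  0.0237 -0.049 ] 21.018605566859726 0.06609264251804506
```

arm_command:
  series:
    - [[10,0,-1.5,0.02],[20,0.5,0,0],[20,0,0,0],[20,0,0,0],[15,0,0,0],[11,0,0,0],[6,0,0,0],[0,0,0,0]]
  jaw: 60

```text
t: 3.25
tcp_pos: [0.4158, -0.3229, 0.1285]
tool_rot: [-0.111, 0.699, 0.112, 0.698]
force: [-0.9, 0.0, -0.4]
finger_gap: 0.602
```

arm_command:
  series:
    - [[0,0,0,0],[0,0,0,0],[0,0,0,0],[0,0,0,0],[0,0,0,0],[0,0,0,0]]
  jaw: 0
  force: 20

```text
t: 3.85
tcp_pos: [0.4165, -0.3239, 0.1299]
tool_rot: [-0.112, 0.698, 0.111, 0.699]
force: [-0.4, -0.9, 2.7]
finger_gap: 0.18
```

```bash
python3 - <<'E'
from h import *
s=status.sense();M=R.from_quat(s['tool_rot']).as_matrix()
print(s['t'],s['tcp_pos'],s['force'],s['ft_torque'],s['finger_gap']*85,'yaw',np.degrees(np.arctan2(M[1,2],M[0,2])))
a=snapshot('wrist');b=snapshot('scene')
o=np.hstack([cv2.resize(a,None,fx=.75,fy=.75),cv2.resize(b[110:220,110:210],(286,315),interpolation=2)])
cv2.imwrite('pics/g1.png',np.ascontiguousarray(o[:,:,::-1]))
E
```

```text
3.85 [ 0.4165 -0.3239  0.1299] [-0.4282 -0.8572  2.6879] [-0.1513 -0.0008 -0.1046] 15.270740538932262 yaw 18.096108006962677
```

View pics/g1.png

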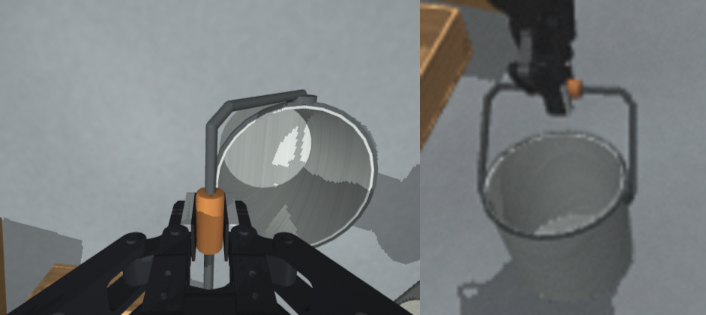

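Grip held (gap 15.3 mm). I'll slacken to a loose cage so the arc can't lift the pail, then swing the bail round its hinge in steps.

arm_command:
  series:
    - [[0,0,0,0],[0,0,0,0],[-2.5,0,2.5,0],[-2.6,0,2.5,0],[-2.5,0,2.8,0],[-2.4,0,2.8,0],[-2.2,0,3,0],[-2.2,0,3,0],[-2,0,3.1,0],[-1.9,0,3.2,0]]
  jaw: 24

```text
t: 4.95
tcp_pos: [0.4384, -0.3162, 0.1479]
tool_rot: [-0.111, 0.698, 0.111, 0.698]
force: [-1.0, -0.5, 0.3]
finger_gap: 0.239
```

arm_command:
  series:
    - [[-1.7,0,3.3,0],[-1.6,0,3.3,0],[-1.4,0,3.4,0],[-1.3,0,3.5,0],[-1.1,0,3.5,0],[-1,0,3.6,0],[0,0,0,0]]

```text
t: 5.65
tcp_pos: [0.4582, -0.3096, 0.1558]
tool_rot: [-0.112, 0.698, 0.111, 0.698]
force: [0.1, 0.1, -1.7]
finger_gap: 0.239
```

```bash
python3 - <<'E'
from h import *
s=status.sense()
print(s['t'],s['tcp_pos'],s['force'],s['ft_torque'],s['finger_gap']*85)
a=snapshot('wrist');b=snapshot('scene')
o=np.hstack([cv2.resize(a,None,fx=.75,fy=.75),cv2.resize(b[110:220,110:210],(286,315),interpolation=2)])
cv2.imwrite('pics/g2.png',np.ascontiguousarray(o[:,:,::-1]))
E
```

```text
5.65 [ 0.4582 -0.3096  0.1558] [ 0.0699  0.0583 -1.7138] [-0.0012 -0.0747 -0.0251] 20.284913578028558
```

View pics/g2.png

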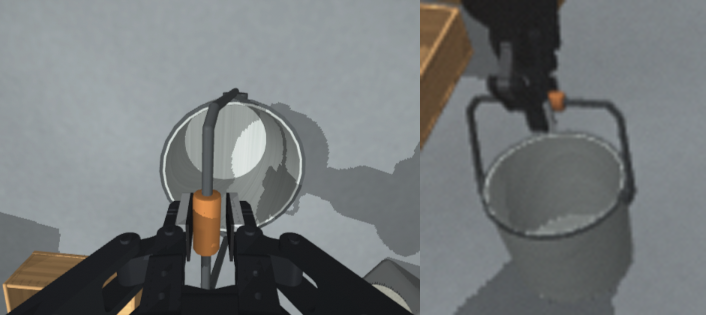

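The bail follows and the pail has stayed put. Finishing the arc, plus 2 mm for the slack, then closing.

arm_command:
  series:
    - [[-0.8,0,3.6,0],[-0.7,0,3.6,0],[-0.5,0,3.7,0],[-0.4,0,3.7,0],[-0.1,0,3,0],[0,0,2.9,0],[0,0,2,0],[0,0,0,0],[0,0,0,0]]

```text
t: 6.65
tcp_pos: [0.4789, -0.3027, 0.1581]
tool_rot: [-0.111, 0.698, 0.111, 0.698]
force: [-0.3, 0.9, 0.5]
finger_gap: 0.238
```

```bash
python3 - <<'E'
from h import *
s=status.sense()
print(s['t'],s['tcp_pos'],s['force'],s['ft_torque'],s['finger_gap']*85)
a=snapshot('wrist');b=snapshot('scene');c=snapshot('top'); W,S,T=cam('wrist',s),cam('scene'),cam('top')
r,n,p=orange(a,(150,200,400,420)); print(r,n,p,onz(W,p,.177))
print(orange(c,(390,230,470,300)))
o=np.hstack([cv2.resize(a,None,fx=.75,fy=.75),cv2.resize(b[110:220,110:210],(286,315),interpolation=2)])
cv2.imwrite('pics/g3.png',np.ascontiguousarray(o[:,:,::-1]))
E
```

```text
6.65 [ 0.4789 -0.3027  0.1581] [-0.2924  0.882   0.5435] [ 0.0011 -0.0026  0.0889] 20.20896303350881
((275.5, 298.0), (88.0, 37.0), 90.0) 2850 (np.float64(275.3824561403509), np.float64(298.640350877193)) [ 0.4774 -0.3033  0.177 ]
(((435.0, 248.5), (3.0, 2.0), 90.0), 10, (np.float64(435.2), np.float64(248.5)))
```

View pics/g3.png

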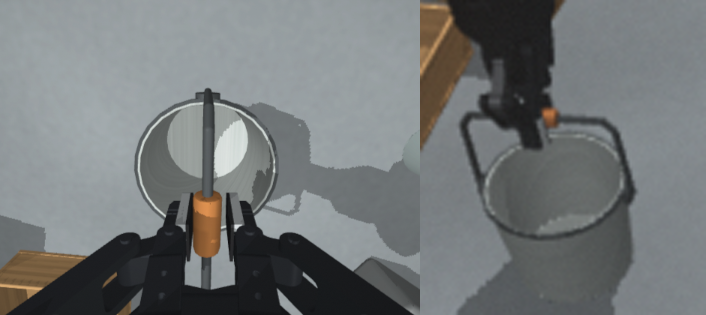

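Grip and hinge ear share a column (275–277), so the bail is upright within a degree or two and the pail is still on the bench. Gripping and lifting.

arm_command:
  series:
    - [[0,0,0,0],[0,0,0,0],[0,0,0,0],[0,0,0,0],[0,0,0,0],[0,0,0,0]]
  jaw: 0
  force: 45

```text
t: 7.4
tcp_pos: [0.4789, -0.3028, 0.1583]
tool_rot: [-0.111, 0.698, 0.111, 0.698]
force: [-0.9, -0.5, 1.7]
finger_gap: 0.174
```

arm_command:
  series:
    - [[-3,0,0,0],[-6,0,0,0],[-10,0,0,0],[-14,0,0,0],[-18,0,0,0],[-18,0,0,0],[-18,0,0,0],[-14,0,0,0],[-10,0,0,0],[-5,0,0,0]]

```text
t: 8.4
tcp_pos: [0.4791, -0.3028, 0.2754]
tool_rot: [-0.112, 0.698, 0.111, 0.699]
force: [0.4, -0.4, -6.3]
finger_gap: 0.171
```

arm_command:
  series:
    - [[-1,0,0,0.03],[0,0,0,0.05],[0,0,0,0.05],[0,0,0,0.05],[0,0,0,0.05],[0,0,0,0.04],[0,0,0,0.025],[0,0,0,0],[0,0,0,0]]

```text
t: 9.3
tcp_pos: [0.4788, -0.3026, 0.2749]
tool_rot: [-0.007, 0.707, 0.008, 0.707]
force: [-0.2, 0.7, -6.2]
finger_gap: 0.169
```

```bash
python3 - <<'E'
from h import *
s=status.sense();M=R.from_quat(s['tool_rot']).as_matrix()
print(s['t'],s['tcp_pos'],s['force'],s['ft_torque'],s['finger_gap']*85,'yaw',np.degrees(np.arctan2(M[1,2],M[0,2])))
print('to prehook mm',M.T@(np.array([.505,.007,.281])-s['tcp_pos'])*1000)
a=snapshot('wrist');b=snapshot('scene')
o=np.hstack([cv2.resize(a,None,fx=.75,fy=.75),cv2.resize(b[70:220,90:215],(263,315),interpolation=2)])
cv2.imwrite('pics/g4.png',np.ascontiguousarray(o[:,:,::-1]))
E
```

```text
9.3 [ 0.4788 -0.3026  0.2749] [-0.2269  0.7149 -6.1729] [ 0.0135 -0.0033 -0.0268] 14.336814941396119 yaw 1.2376207323824242
to prehook mm [ -5.9254 308.9466  32.89  ]
```

View pics/g4.png

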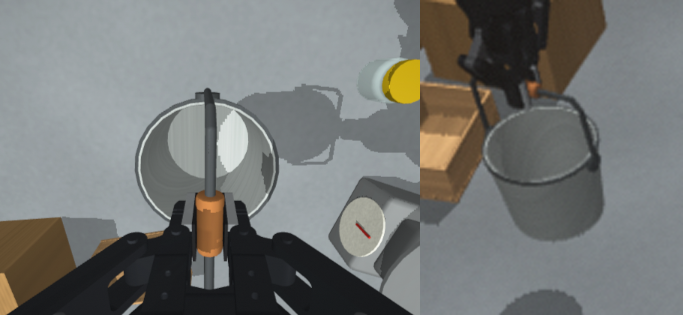

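Lifted: 6.2 N hangs from the gripper, pail upright, yaw 1.2° matches the hook. Carrying gently to in front of the tips.

arm_command:
  series:
    - [[0,4,0.5,0],[0,8,1,0],[0,12,1.5,0],[0,16,2,0],[0,20,2,0],[0,22,2,0],[0,22,2,0],[0,22,2,0],[0,22,2,0],[0,22,2,0]]

```text
t: 10.4
tcp_pos: [0.492, -0.1299, 0.2754]
tool_rot: [-0.008, 0.707, 0.008, 0.707]
force: [0.9, 0.1, -6.0]
finger_gap: 0.168
```

arm_command:
  series:
    - [[0,22,2,0],[0,22,2,0],[0,22,2,0],[0,20,2,0],[0,17,1,0],[0,14,0,0],[0,10,0,0],[0,7,0,0],[0,4,0,0],[0,1,0,0]]

```text
t: 11.4
tcp_pos: [0.4984, 0.0069, 0.2752]
tool_rot: [-0.008, 0.707, 0.007, 0.707]
force: [-0.1, -0.4, -6.0]
finger_gap: 0.17
```

arm_command:
  series:
    - [[0,0,0,0],[0,0,0,0],[0,0,0,0],[0,0,0,0]]

```text
t: 11.8
tcp_pos: [0.4985, 0.0064, 0.2752]
tool_rot: [-0.007, 0.707, 0.007, 0.707]
force: [-0.1, -0.1, -6.5]
finger_gap: 0.167
```

```bash
python3 - <<'E'
from h import *
s=status.sense();M=R.from_quat(s['tool_rot']).as_matrix()
print(s['t'],s['tcp_pos'],s['force'],s['finger_gap']*85,'yaw',np.degrees(np.arctan2(M[1,2],M[0,2])))
a=snapshot('wrist');b=snapshot('scene')
cv2.imwrite('pics/w5.png',a[:,:,::-1]);cv2.imwrite('pics/s5.png',b[:,:,::-1])
o=np.hstack([cv2.resize(a,None,fx=.8,fy=.8),cv2.resize(b[80:280,180:350],(286,336),interpolation=2)])
cv2.imwrite('pics/g5.png',np.ascontiguousarray(o[:,:,::-1]))
W,S=cam('wrist',s),cam('scene')
for p in ((.5855,.0436,.259),(.5855,-.0307,.259),(.615,.0445,.236),(.615,-.03,.236),s['tcp_pos']-[0,0,-.019]): print(p,proj(W,p),proj(S,p))
E
```

```text
11.8 [0.4985 0.0064 0.2752] [-0.1343 -0.1382 -6.4676] 14.191585304890879 yaw 1.1671652425496397
(0.5855, 0.0436, 0.259) [459.1446 194.7241] [274.3124 203.0316]
(0.5855, -0.0307, 0.259) [433.6395 321.9624] [237.6808 192.0875]
(0.615, 0.0445, 0.236) [491.4143 182.3682] [269.0303 222.4983]
(0.615, -0.03, 0.236) [464.8512 298.1098] [232.435  211.1378]
[0.4985 0.0064 0.2942] [279.8008 298.5503] [272.5616 153.3686]
```

View pics/g5.png

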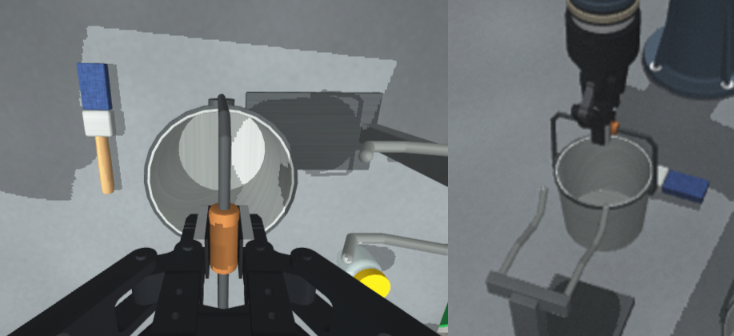

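Tips seen in the wrist view at (456,191) and (435,321), against (459,195) and (434,322) predicted, so the hook position holds within about 2 mm. The bar sits about 5 mm to +y of the fingers, so I shift by -3 mm while going in over the tips.

arm_command:
  series:
    - [[0,0,3,0],[0,0,6,0],[0,-1,9,0],[0,-1,10,0],[0,-1,10,0],[0,0,10,0],[0,0,10,0],[0,0,10,0],[0,0,10,0],[0,0,10,0]]

```text
t: 12.9
tcp_pos: [0.5873, 0.0057, 0.2751]
tool_rot: [-0.007, 0.707, 0.007, 0.707]
force: [-0.5, 0.2, -6.1]
finger_gap: 0.175
```

arm_command:
  series:
    - [[0,0,9,0],[0,0,8,0],[0,0,6,0],[0,0,4,0],[0,0,1,0],[0,0,0,0],[0,0,0,0],[0,0,0,0]]

```text
t: 13.7
tcp_pos: [0.6141, 0.0062, 0.2753]
tool_rot: [-0.007, 0.707, 0.007, 0.707]
force: [0.1, -0.4, -5.6]
finger_gap: 0.169
```

```bash
python3 - <<'E'
from h import *
s=status.sense()
print(s['t'],s['tcp_pos'],s['force'],s['finger_gap']*85)
a=snapshot('wrist');b=snapshot('scene')
o=np.hstack([cv2.resize(a,None,fx=.8,fy=.8),cv2.resize(b[100:300,180:350],(286,336),interpolation=2)])
cv2.imwrite('pics/g6.png',np.ascontiguousarray(o[:,:,::-1]))
W=cam('wrist',s)
for p in ((.5855,.0436,.259),(.5855,-.0307,.259)): print(proj(W,p)*.8)
E
```

```text
13.7 [0.6141 0.0062 0.2753] [ 0.1226 -0.4174 -5.571 ] 14.376436195806686
[178.1361 151.5335]
[181.4431 254.35  ]
```

View pics/g6.png

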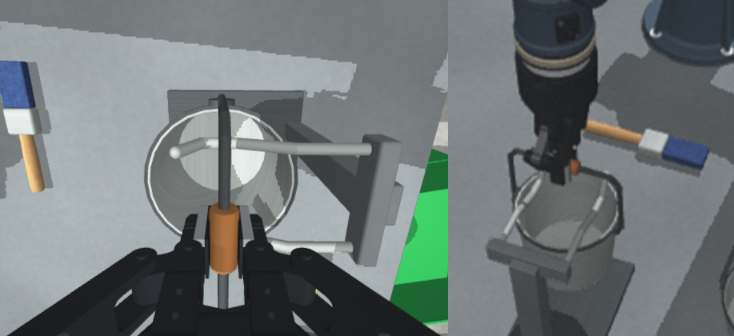

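Bar (column 224) is over the flat of the prongs, with both prongs between bar and rim. Lowering.

arm_command:
  series:
    - [[3,0,0,0],[6,0,0,0],[7,0,0,0],[7,0,0,0],[7,0,0,0],[6,0,0,0],[5,0,0,0],[3,0,0,0],[2,0,0,0],[0,0,0,0]]

```text
t: 14.8
tcp_pos: [0.6144, 0.0062, 0.229]
tool_rot: [-0.007, 0.707, 0.007, 0.707]
force: [0.7, -0.9, -6.0]
finger_gap: 0.166
```

arm_command:
  series:
    - [[1,0,0,0],[1,0,0,0],[1,0,0,0],[0,0,0,0],[0,0,0,0]]

```text
t: 15.3
tcp_pos: [0.6145, 0.0062, 0.2262]
tool_rot: [-0.007, 0.707, 0.007, 0.707]
force: [-0.1, -0.4, -5.9]
finger_gap: 0.169
```

arm_command:
  series:
    - [[1,0,0,0],[1,0,0,0],[0,0,0,0],[0,0,0,0]]

```text
t: 15.7
tcp_pos: [0.6145, 0.0062, 0.2243]
tool_rot: [-0.007, 0.707, 0.007, 0.707]
force: [0.3, 0.2, -5.6]
finger_gap: 0.17
```

arm_command:
  series:
    - [[1,0,0,0],[0.5,0,0,0],[0,0,0,0],[0,0,0,0]]

```text
t: 16.1
tcp_pos: [0.6147, 0.0062, 0.2238]
tool_rot: [-0.008, 0.707, 0.007, 0.707]
force: [-1.7, 1.0, 4.4]
finger_gap: 0.165
```

Contact at TCP z 0.224 (grip 0.243), exactly the given seat height, and the load has gone to the hook. Letting go.

arm_command:
  series:
    - [[0,0,0,0],[0,0,0,0],[0,0,0,0],[0,0,0,0],[0,0,0,0],[0,0,0,0]]
  jaw: 40
  force: 20

```text
t: 16.7
tcp_pos: [0.6145, 0.0062, 0.2226]
tool_rot: [-0.007, 0.707, 0.007, 0.707]
force: [0.7, -0.0, 0.4]
finger_gap: 0.402
```

```bash
python3 - <<'E'
from h import *
s=status.sense()
print(s['t'],s['tcp_pos'],s['force'],s['finger_gap']*85)
a=snapshot('wrist');b=snapshot('scene')
print(orange(a,(150,200,400,420)))
o=np.hstack([cv2.resize(a,None,fx=.8,fy=.8),cv2.resize(b[100:300,180:350],(286,336),interpolation=2)])
cv2.imwrite('pics/g7.png',np.ascontiguousarray(o[:,:,::-1]))
E
```

```text
16.7 [0.6145 0.0062 0.2226] [ 0.7041 -0.0104  0.3943] 34.17379957395407
(((280.5, 300.0), (88.0, 37.0), 90.0), 2887, (np.float64(280.06061655697954), np.float64(300.0848631797714)))
```

View pics/g7.png

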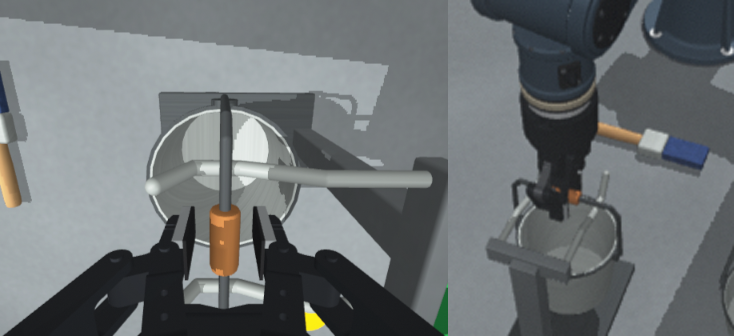

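Released: the grip (280,300) is free between the pads with the bar across the middle of the prong flats. Withdrawing straight up.

arm_command:
  series:
    - [[-4,0,0,0],[-8,0,0,0],[-12,0,0,0],[-18,0,0,0],[-20,0,0,0],[-20,0,0,0],[-20,0,0,0],[-18,0,0,0],[-12,0,0,0],[-6,0,0,0]]

```text
t: 17.8
tcp_pos: [0.615, 0.0061, 0.3629]
tool_rot: [-0.008, 0.706, 0.007, 0.708]
force: [0.1, -0.6, 0.4]
finger_gap: 0.399
```

arm_command:
  series:
    - [[0,0,0,0],[0,0,0,0],[0,0,0,0],[0,0,0,0],[0,0,0,0],[0,0,0,0],[0,0,0,0],[0,0,0,0],[0,0,0,0],[0,0,0,0]]

```text
t: 18.8
tcp_pos: [0.6145, 0.0062, 0.3608]
tool_rot: [-0.007, 0.707, 0.007, 0.707]
force: [0.1, -0.4, -0.2]
finger_gap: 0.402
```

```bash
python3 - <<'E'
from h import *
s=status.sense()
a=snapshot('wrist');b=snapshot('scene');c=snapshot('wrist')
W,S=cam('wrist',s),cam('scene')
print(s['t'],s['tcp_pos'],s['force'],'change',np.abs(a.astype(int)-c)[100:320].mean())
p=orange(a,(150,200,400,420));q=orange(b,(180,130,350,280));print(p,q)
print('wrist->z.243',onz(W,p[2],.243)); 
if q[2] is not None: print('tri',tri(W,p[2],S,q[2]))
b0=cv2.imread('pics/scene0.png')[:,:,::-1]
print('low pail change',np.abs(b.astype(int)-b0)[220:320,335:435].mean())
o=np.hstack([cv2.resize(a,None,fx=.8,fy=.8),cv2.resize(b[150:350,180:350],(286,336),interpolation=2)])
cv2.imwrite('pics/g8.png',np.ascontiguousarray(o[:,:,::-1]))
E
```

```text
18.8 [0.6145 0.0062 0.3608] [ 0.1395 -0.4381 -0.2078] change 0.3822159090909091
(((280.0, 211.0), (22.0, 18.0), 90.0), 405, (np.float64(279.5234567901235), np.float64(210.71604938271605))) (((241.96151733398438, 211.19229125976562), (1.941450834274292, 3.605551242828369), 56.3099365234375), 8, (np.float64(242.0), np.float64(211.375)))
wrist->z.243 [ 0.6148 -0.0025  0.243 ]
tri (array([ 0.6149, -0.0063,  0.2432]), np.float64(0.007376403938318662))
low pail change 10.6286
```

The picture limit is reached, so the last check is numeric (my mask box also clipped the grip).

```bash
python3 - <<'E'
from h import *
s=status.sense();a=snapshot('wrist');b=snapshot('scene');W,S=cam('wrist',s),cam('scene')
p=orange(a,(200,120,360,300));print(p,onz(W,p[2],.243))
b0=cv2.imread('pics/scene0.png')[:,:,::-1]
for i in(b0,b): print('low grip',orange(i,(370,215,425,255)))
# hung rim ellipse: bright rim/bench contrast vs expected position for upright hang (rim centre under seat, z .166)
g=cv2.cvtColor(a,cv2.COLOR_RGB2GRAY); q=proj(W,(.6145,.007,.166)); print('rim centre expected',q)
m=cv2.inRange(a,(190,190,185),(255,255,255)); c,_=cv2.findContours(m,cv2.RETR_LIST,cv2.CHAIN_APPROX_NONE)
P=np.vstack([k[:,0] for k in c]); r=np.linalg.norm(P-q,axis=1)
f=np.linalg.norm(proj(W,(.6145+.06,.007,.166))-q); print('exp r',f)
P=P[(r>.85*f)&(r<1.15*f)]; print(len(P),cv2.fitEllipse(P.astype(np.float32)) if len(P)>5 else None)
E
```

```text
(((280.0, 200.5), (43.0, 18.0), 90.0), 774, (np.float64(279.62532299741605), np.float64(200.54005167958655))) [0.6147 0.0062 0.243 ]
low grip (((394.78448486328125, 235.33621215820312), (14.312403678894043, 1.8382903337478638), 23.198589324951172), 20, (np.float64(395.0), np.float64(235.5)))
low grip (((394.24658203125, 235.84246826171875), (14.864226341247559, 2.808987855911255), 20.556045532226562), 33, (np.float64(393.75757575757575), np.float64(235.36363636363637)))
rim centre expected [279.3396 177.0593]
exp r 58.490617028674784
394 ((276.42437744140625, 176.9884033203125), (105.09076690673828, 117.83955383300781), 166.21888732910156)
```

```bash
python3 -c "
from station import ticket; print(ticket.sign_off())"
```

```text
the job is handed in; nothing more can be done
None
```

The tall pail is hanging on the drain-stand hook by its bail, released and still, and I handed the job in at about 19 s of the 51 s.

I swung the bail upright inside a loose finger cage while the pail stood on the bench. Then I gripped it, lifted it (about 6 N hung from the gripper), carried it in over the prong tips, lowered it until the hook took the load, let go and backed straight up.

**Last checks:**
- **Seat:** the grip is at (0.615, 0.006), assuming the seat height of 0.243 m, against an estimated seat of (0.615, 0.007). Contact came at a grip height of about 0.243 m.
- **Upright:** the rim centre is within about 3 mm of straight below the grip.
- **Still:** two wrist pictures taken in succession hardly differ, and the wrist force is about zero.
- **Low pail:** its grip has not moved, within about 1 pixel.

**Checks that failed or disagreed:**
- A raw picture comparison around the low pail showed a change, probably the arm's shadow, since its grip stayed put.
- One measurement of the hung grip was wrong because my mask clipped it; I redid it with the right area.
- The final picture could not be viewed because the limit was reached, so the last checks are by numbers only.

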